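# Sort two projector lenses and bring the good one round to the slide

## Task

Two silver projector lenses have been checked: stand the one with the round paper tag in the empty nest on the turntable, and the one with the cross-shaped tag in the hole of the plywood reject block, and let go of both. Then take the wooden handle in the middle of the turntable and turn it until the lens stands squarely in front of the glass slide in the brass clip, and finish while still gripping the handle and holding the turntable still there. Leave the other goods on the shelf where they are.

Things in the scene. Friction and masses are not known exactly. Their poses are not given: they have to be found in the camera images.
- lens_round_center (a point): centre (half-way up) of the good lens: a silver upright cylinder 44 mm across and 70 mm high, 0.2 kg or so, standing on the shelf, black cap on top with a ROUND white paper tag (26 mm); z is its axis
- lens_cross_center (a point): centre (half-way up) of the rejected lens: the same silver cylinder, 44 mm across and 70 mm high, but with a CROSS-shaped white paper tag (two bars 38 x 8 mm) on its black cap; z is its axis
- lens_round: the good lens; origin at the centre of its underside
- lens_cross: the rejected lens; origin at the centre of its underside
- reject_nest (a point): centre of the floor of the round hole in the plywood reject block (fixed, 90 x 90 mm, 22 mm high); hole 54 mm across and 16 mm deep, its floor 6 mm above the shelf
- nest (a point): centre of the floor of the one empty nest on the turntable: a metal cup 54 mm across inside, 64 mm outside, its floor 33 mm above the shelf and its rim 15 mm above that floor, 100 mm from the turntable's axis. x points outward from the axis through the nest, z up. The turntable is a wooden disc 260 mm across, its top 30 mm above the shelf; the three other places at quarter turns, also 100 mm from the axis, carry fixed goods up to 45 mm tall
- handle_grip (a point): centre of the turntable's handle, on its axis, 100 mm above the shelf: an upright wooden bar 50 mm long (x, which points the same way as the nest's x), 14 mm thick (y) and 32 mm high, on a slim post
- slide (a point): centre of the upright 50 x 50 mm glass slide in the brass clip on the turntable's fixed stand, 165 mm from the turntable's axis, 44 mm above the shelf (its top at 70 mm); x points straight out from the axis through the slide
- rotor (a joint): turn of the turntable in rad: 0 when the empty nest stands squarely before the slide, growing anticlockwise seen from above; it starts 0.6 to 1.4 (so it is to be turned clockwise). It turns freely with slight friction (about 0.15 N m), has no detents and stays where it is left
- ext_tube: bright metal extension tube, an open ring 60 mm across and 35 mm high, standing on the shelf; a bystander; origin at the centre of its underside
- viewer: orange plastic stereo viewer, 60 x 130 x 60 mm with two black eyepieces; a bystander; origin at the centre of its underside
- flash_handle: black bakelite flash handle lying on the shelf, about 40 x 160 mm and 48 mm high with a round metal dish 72 mm across at one end; a bystander; origin at the centre of its underside
- film_can: black film can, 32 mm across and 50 mm high, standing; a bystander; origin at the centre of its underside
- light_meter: grey light meter lying flat, 62 x 90 x 28 mm; a bystander; origin at the centre of its underside
- filter_ring: dark filter ring lying flat, 58 mm across and 10 mm high; a bystander; origin at the centre of its underside
Not all that is in view belongs to the job. Of the things that look like the part that bears reject_nest, the smaller one is meant.

How it is judged:
By the outcome, as a careful person would: the job done as asked, in the order asked, and still so for the second after the job is handed in, while the arm keeps its last pose, push and grip.
It also fails if it takes over 58 s, if anything falls off the work surface, if the arm or the gripper's body presses on something with over 40 N, if the wrist force passes 120 N, or if a joint passes its speed limit or range.

## Robot

A 6-joint arm with a two-finger parallel gripper is mounted at the origin on the work surface. World frame = base frame: x ahead of the robot, y to its left, z up, the work surface at z = 0. Lengths are in m, angles in rad, forces in N, time in s.
With the tool pointing down it reaches from about 0.375 to 0.9 m from the base axis. Payload 3.1 kg.
Tool frame: the origin (TCP) lies midway between the tips of the shut fingers; the grasp point (between the pads) lies 19 mm behind it; x points along the fingers, y is the direction in which the jaws open and shut, and the axes are right-handed (so a half turn about x gives the same grasp; the last joint's range is limited). The gripper opens to 87 mm and grips with 3 to 60 N. Pads are 19 mm wide; open, the fingers measure 117 mm over their backs; the gripper's body (75 mm by 190 mm) begins 51 mm behind the grasp point.
Start: joints at [-1.442, 0.527, 1.433, -0, 1.181, -0.178], TCP at [0.189, -0.596, 0.223] pointing down, gripper open.
Joint ranges: [-3.08, 3.08], [-0.75, 2.2], [0.22, 2.44], [-1.43, 4.57], [0, 2.65], [-2.85, 2.85]. Speed limits (rad/s): [2.79, 2.79, 3.14, 3.14, 3.14, 3.14].

## Interface

Orientations are given as a unit quaternion [x, y, z, w].
In Python, from rig import get_obs, imaging, robot gives the robot as it stands.
- The arm moves only by the shell command python3 -m inch 'ROWS' [FORCE]. ROWS is JSON, a list of rows, each a list of 3 entries, a list of its own where there are three numbers: the finger opening in mm, from 0 to 87, then the shift along the tool's x, y, z in mm, then the turn, a rotation vector about the tool's x, y, z in degrees. In form: [[grip, [dx, dy, dz], [wx, wy, wz]], ...]. A call has 1 to 12 rows; each row shifts and turns the pose as measured when the row begins, along the tool's axes as they then stand; what a row does not reach is not made up. A row lasts 1/8 s, in which the tool goes at most 62.5 mm and 10.7 degrees, less where a joint would pass 70% of its speed; a pose out of reach is approached as far as the arm can. A call with a gripper value outside its range is refused whole. The fingers move at their own pace and stop on an object; FORCE is the grip in N (left out, the last holds). Time passes only in rows, so rows that do not move let the fingers close. It gives the time, the measured TCP pose, the force and the opening at its end, in the units of the state.
- get_obs(): the state, without advancing time (a new reading comes with each control period).
- imaging.camera(name): name is "scene" or "top" or "wrist"; returns the picture (384x512x3 uint8, red, green, blue); there is no depth.
- imaging.camera_params(name): a dict with "camera_matrix" (3x3 intrinsics, pixels), "xyz" and "rotation" of the camera in the world. Camera axes: x right, y down, z forward; pixel columns grow to the right and rows downward; lengths in m; the calibration is good to about 2 mm. A picture is of the moment at which its call begins: read the wrist's pose just before it. camera_params takes no time and is no camera call; for the wrist camera it gives the pose at the moment of the call.
- robot.hand_in(): hands the job in, once; it reports no verdict.
Trained networks look in the newest picture that a camera, given by its name, has taken for a name from the list of things; names that differ only in an ending like _2 or _b are one class to them, and where a whole thing is asked for, a point or a joint stands for the part that bears it (a point fixed in the world has none). Each returns a list of dicts, best first, with "confidence" (0 to 1); they miss things now and then, are a little off and sometimes report something else, mostly with a low value. They report only what shows in the picture. A call takes as long as a camera call. They do not tell look-alikes from the thing itself.
- imaging.cut_out(camera, target): "pixels" (384x512 bool, what is visible of it) and "box" ([centre column, centre row, width, height] in pixels, round what is visible of it).
- imaging.tip_of(camera, target): "pixel" ([column, row] in pixels: a listed point, or the origin of a listed thing).
The state is a dict: "time": time; "q": joint angles; "joint_velocities": joint speeds; "joint_torque": joint torques, N m; "position": TCP position; "tool_rot": TCP orientation; "ft_force": force on the tool from outside, world axes, zero at the start; "moment": the same for the moment, N m; "grip_width": finger opening in m.
Only numpy, scipy, OpenCV 4.12 (cv2) and the standard library are available. Lean on these libraries where they do the work, as an engineer would, in place of code of your own. Each camera call takes 0.05 s, during which the arm holds its last target. There are 200 camera calls.

## Working session

There is one attempt and no reset: what is moved stays moved. The work goes in short steps, Python scripts to look and compute and a shell command to move; the robot and the scene stay as the last step left them, time stands still between calls to the robot, and variables do not carry over. Pictures are saved under pics/ and viewed, about 8 in all and at most 12, crops included, and the job is handed in when it is done.

```bash
mkdir -p pics; ls; cat > h.py <<'E'
import numpy as np, cv2
from rig import get_obs, imaging, robot
from scipy.spatial.transform import Rotation as R
def P(c):
    p=imaging.camera_params(c); return np.array(p["camera_matrix"]),np.array(p["xyz"]),p["rotation"]
def rot(r):
    r=np.array(r); return r if r.shape==(3,3) else R.from_quat(r).as_matrix()
def ray(c,px,z,prm=None):
    K,t,r=prm or P(c); d=rot(r)@np.linalg.inv(K)@np.array([px[0],px[1],1.]); return t+d*(z-t[2])/d[2]
def proj(c,X,prm=None):
    K,t,r=prm or P(c); v=K@(rot(r).T@(np.array(X)-t)); return v[:2]/v[2]
def save(c,n,crop=None,s=1):
    im=imaging.camera(c)
    j=im[:,:,::-1]
    if crop: a,b,x,y=crop; j=j[b:y,a:x]
    cv2.imwrite(f"pics/{n}.png",cv2.resize(j,None,fx=s,fy=s)); return im
E
python3 - <<'E'
from h import *
a=save("scene","scene0",s=1);b=save("top","top0",s=1.5)
for c in("scene","top"):
    print(c,P(c))
    for n,z in(("lens_round_center",.035),("lens_cross_center",.035),("reject_nest",.006),("nest",.033),("handle_grip",.1),("slide",.044)):
        for d in imaging.tip_of(c,n)[:4]: print(n,np.round(d["pixel"]),round(d["confidence"],2),ray(c,d["pixel"],z).round(3))
E
```

```text
pics
scene (array([[383.2369459 ,   0.        , 254.94540392],
       [  0.        , 383.2369459 , 189.05405381],
       [  0.        ,   0.        ,   1.        ]]), array([1.2954854 , 0.0576245 , 0.61763559]), array([ 0.60081974,  0.63149706, -0.36354022, -0.32873334]))
lens_round_center [204. 206.] 0.88 [ 0.435 -0.147  0.035]
lens_cross_center [170. 247.] 0.8 [ 0.609 -0.199  0.035]
lens_cross_center [340. 245.] 0.7 [0.585 0.201 0.035]
reject_nest [128. 222.] 0.77 [ 0.476 -0.352  0.006]
reject_nest [161. 167.] 0.66 [ 0.156 -0.348  0.006]
nest [341. 240.] 0.77 [0.565 0.206 0.033]
handle_grip [300. 215.] 0.7 [0.561 0.106 0.1  ]
slide [326. 284.] 0.61 [0.723 0.154 0.044]
slide [167. 245.] 0.25 [ 0.613 -0.204  0.044]
top (array([[384.21208373,   0.        , 258.78276879],
       [  0.        , 384.21208373, 183.74608858],
       [  0.        ,   0.        ,   1.        ]]), array([ 0.36521355, -0.0201533 ,  1.08656702]), array([-0.69787794,  0.71472406, -0.0227543 ,  0.04022624]))
lens_round_center [312. 188.] 0.6 [ 0.443 -0.14   0.035]
lens_cross_center [328. 126.] 0.83 [ 0.615 -0.19   0.035]
reject_nest [385. 173.] 0.72 [ 0.483 -0.35   0.006]
reject_nest [220. 142.] 0.5 [0.584 0.115 0.006]
nest [184. 143.] 0.6 [0.579 0.211 0.033]
handle_grip [217. 143.] 0.56 [0.563 0.11  0.1  ]
slide [201.  90.] 0.91 [0.726 0.159 0.044]
```

View pics/top0.png

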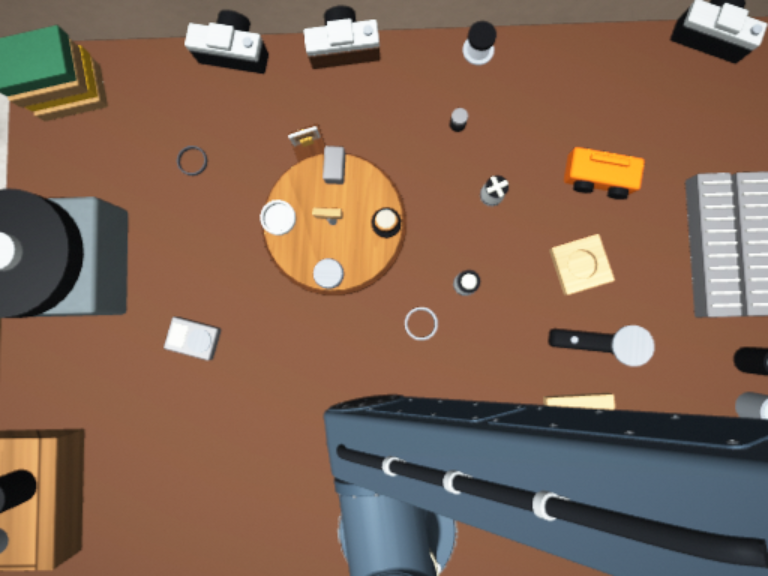

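View pics/scene0.png

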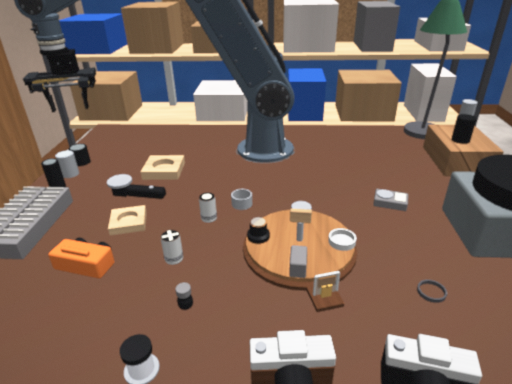

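Candidates (in full-size image pixels):
- **Round lens:** top (312,188), scene (208,207).
- **Cross lens:** top (330,125), scene (172,246).
- **Look-alikes:** the film can at scene (184,295) and a white/black cup at (138,358). Neither carries a tag.
- **Reject blocks:** near one at scene (128,220), about 90 mm. The far one at (163,167) is about 130 mm, so I'll use the near one.

The turntable axis is about (0.563, 0.108), the nest is at 83° and the slide at 17°.

```bash
cat >> h.py <<'E'
def go(xyz,jaw=None):
    "tool-frame shift (mm) to reach TCP xyz; turn about tool x (deg) to bring jaw axis to angle jaw (deg, world)"
    o=get_obs(); M=R.from_quat(o["tool_rot"]).as_matrix(); p=np.array(o["position"])
    y=np.degrees(np.arctan2(M[1,1],M[0,1])); s=M.T@(np.array(xyz)-p)*1000
    print("t",round(o["time"],2),"pos",p.round(4),"down",M[:,0].round(3),"jaw",y.round(1),"q1,q6",np.round([o["q"][0],o["q"][5]],2),"w",round(o["grip_width"],4),"F",np.round(o["ft_force"],1))
    print("shift",s.round(1))
    if jaw is not None:
        d=(y-jaw+180)%360-180; print("turn wx",round(d,1),"or",round(d-180*np.sign(d),1))
    t=R.from_matrix(M); 
    print("tilt fix (rotvec deg)",np.degrees(M.T@np.cross(M[:,0],[0,0,-1])).round(2))
E
python3 -c "
from h import *
go([.44,-.143,.25],-7)
print(P('wrist')[1:])"
```

```text
t 0.7 pos [ 0.1888 -0.5958  0.2226] down [ 0. -0. -1.] jaw -72.4 q1,q6 [-1.44 -0.18] w 0.087 F [ 0.4  0.6 -0. ]
shift [ -27.5 -355.8 -376.2]
turn wx -65.4 or 114.6
tilt fix (rotvec deg) [ 0.    0.   -0.01]
(array([ 0.25429676, -0.57631015,  0.38520496]), array([ 0.80054245, -0.5858594 , -0.07438436,  0.10182104]))
```

```bash
python3 -m inch '[[87,[-3,-39.5,-41.8],[0,0,0]],[87,[-3,-39.5,-41.8],[0,0,0]],[87,[-3,-39.5,-41.8],[0,0,0]],[87,[-3,-39.5,-41.8],[0,0,0]],[87,[-3,-39.5,-41.8],[0,0,0]],[87,[-3,-39.5,-41.8],[0,0,0]],[87,[-3,-39.5,-41.8],[0,0,0]],[87,[-3,-39.5,-41.8],[0,0,0]],[87,[-3,-39.5,-41.8],[0,0,0]]]' 30; python3 -m inch '[[87,[0,0,0],[-10.6,0,0]],[87,[0,0,0],[-10.6,0,0]],[87,[0,0,0],[-10.6,0,0]],[87,[0,0,0],[-10.6,0,0]],[87,[0,0,0],[-10.6,0,0]],[87,[0,0,0],[-10.6,0,0]],[87,[0,0,0],[-2,0,0]]]'
cat > look.py <<'E'
from h import *
import sys
n=sys.argv[1]; save("wrist",n,s=1.2); pr=P("wrist")
for a in sys.argv[2:]:
    nm,z=a.split("="); 
    for d in imaging.tip_of("wrist",nm)[:3]: print(nm,np.round(d["pixel"]),round(d["confidence"],2),ray(0,d["pixel"],float(z),pr).round(4))
E
python3 look.py w1 lens_round_center=.035 lens_cross_center=.035 nest=.033 ext_tube=0; python3 -c "
from h import *
go([.44,-.143,.25],-7)"
```

```text
time: 1.82
position: [0.448, -0.1372, 0.2503]
tool_rot: [0.701, 0.101, -0.697, 0.108]
ft_force: [0.5, -0.6, 0.0]
grip_width: 0.0875
time: 2.7
position: [0.4506, -0.1315, 0.2521]
tool_rot: [0.527, 0.467, -0.526, 0.477]
ft_force: [-0.7, 0.9, 1.5]
grip_width: 0.0871
lens_cross_center [368. 205.] 0.93 [ 0.6129 -0.2012  0.035 ]
nest [449. 146.] 0.45 [ 0.7266 -0.1283  0.033 ]
ext_tube [192. 119.] 0.9 [ 0.3724 -0.0548  0.    ]
ext_tube [248. 172.] 0.43 [ 0.444  -0.1414  0.    ]
t 2.95 pos [ 0.4505 -0.1315  0.2521] down [ 0.011 -0.01  -1.   ] jaw -6.4 q1,q6 [-0.52 -0.41] w 0.0868 F [-0.5  0.2  0.4]
shift [ 2.1 -9.2 12.6]
turn wx 0.6 or -179.4
tilt fix (rotvec deg) [ 0.    0.5  -0.66]
```

View pics/w1.png

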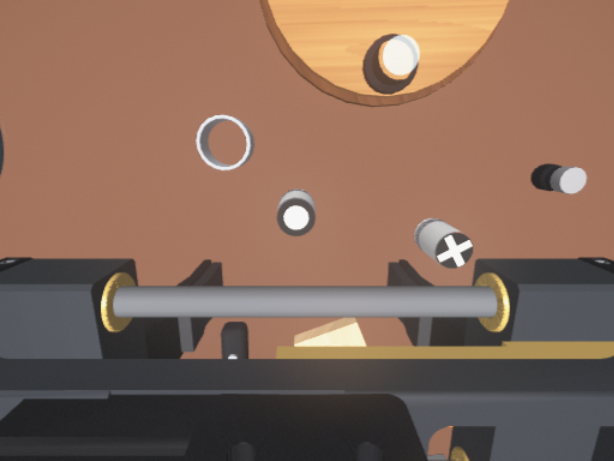

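The round-tagged lens is in view at about (246,181) in full-size pixels, with the cross-tagged lens to its right at (379,208). The tags lie at z = 0.07, so I'll measure from those.

```bash
python3 - <<'E'
from h import *
pr=P("wrist"); im=cv2.imread("pics/w1.png")
for x,y in((295,217),(455,250)):
    w=(im[y-20:y+20,x-20:x+20].min(2)>200); v,u=np.nonzero(w); c=np.array([u.mean()+x-20,v.mean()+y-20])
    print(c, ray(0,c/1.2,.07,pr).round(4))
T=ray(0,(245.8,180.8),.07,pr)
go([T[0],T[1],.026],-7)
E
```

```text
[295.61915367 217.12694878] [ 0.443 -0.139  0.07 ]
[453.66225166 249.47019868] [ 0.6117 -0.1949  0.07  ]
t 2.95 pos [ 0.4505 -0.1315  0.2521] down [ 0.011 -0.01  -1.   ] jaw -6.4 q1,q6 [-0.52 -0.41] w 0.0868 F [-0.5  0.2  0.4]
shift [226.  -10.    6.1]
turn wx 0.6 or -179.4
tilt fix (rotvec deg) [ 0.    0.5  -0.66]
```

```bash
python3 -m inch '[[87,[40,-10,6],[0.6,0.5,-0.7]],[87,[50,0,0],[0,0,0]],[87,[45,0,0],[0,0,0]],[87,[0,0,0],[0,0,0]]]'; python3 -c "
from h import *
go([.443,-.139,.026],-7)"
```

```text
time: 3.45
position: [0.4433, -0.1389, 0.1158]
tool_rot: [0.531, 0.466, -0.529, 0.47]
ft_force: [0.4, -0.9, 0.9]
grip_width: 0.0873
t 3.45 pos [ 0.4433 -0.1389  0.1158] down [ 0.006 -0.004 -1.   ] jaw -7.1 q1,q6 [-0.54 -0.42] w 0.0873 F [ 0.4 -0.9  0.9]
shift [89.8 -0.9 -0.2]
turn wx -0.1 or 179.9
tilt fix (rotvec deg) [ 0.    0.17 -0.36]
```

```bash
python3 -m inch '[[87,[40,0,0],[0,0.2,-0.4]],[87,[30,0,0],[0,0,0]],[87,[16,0,0],[0,0,0]],[87,[3,0,0],[0,0,0]],[30,[0,0,0],[0,0,0]],[30,[0,0,0],[0,0,0]],[30,[0,0,0],[0,0,0]],[30,[0,0,0],[0,0,0]],[30,[0,0,0],[0,0,0]],[30,[0,0,0],[0,0,0]]]' 30; python3 -c "
from h import *
go([.575,.209,.16],-7)"
```

```text
time: 4.7
position: [0.4521, -0.1437, 0.0348]
tool_rot: [0.532, 0.461, -0.528, 0.474]
ft_force: [0.0, 0.4, 0.7]
grip_width: 0.0433
t 4.7 pos [ 0.4521 -0.1437  0.0348] down [ 0.016 -0.01  -1.   ] jaw -7.1 q1,q6 [-0.54 -0.42] w 0.0433 F [0.  0.4 0.7]
shift [-126.6   80.4 -364.3]
turn wx -0.1 or 179.9
tilt fix (rotvec deg) [ 0.    0.44 -1.01]
```

Gripped at 43 mm. I'll lift, fix the tilt and measure the lens in the hand.

```bash
python3 -m inch '[[30,[-30,0,0],[0,0,0]],[30,[-50,0,0],[0,0.4,-1]],[30,[-50,0,0],[0,0,0]],[30,[0,0,0],[0,0,0]]]'; python3 look.py w2 lens_round_center=.16 nest=.033 handle_grip=.1; python3 -c "
from h import *
go([.575,.209,.17],-7)"
```

```text
time: 5.2
position: [0.4516, -0.1434, 0.1668]
tool_rot: [-0.53, -0.468, 0.53, -0.467]
ft_force: [0.8, 0.1, -1.7]
grip_width: 0.043
lens_round_center [249. 227.] 0.93 [ 0.4476 -0.1419  0.16  ]
nest [252. 221.] 0.53 [ 0.4431 -0.1846  0.033 ]
t 5.4 pos [ 0.4479 -0.1414  0.1623] down [-0.012  0.007 -1.   ] jaw -7.2 q1,q6 [-0.54 -0.42] w 0.043 F [-0.3  1.4 -2.1]
shift [  -6.8   82.2 -363.5]
turn wx -0.2 or 179.8
tilt fix (rotvec deg) [ 0.  -0.3  0.7]
```

View pics/w2.png

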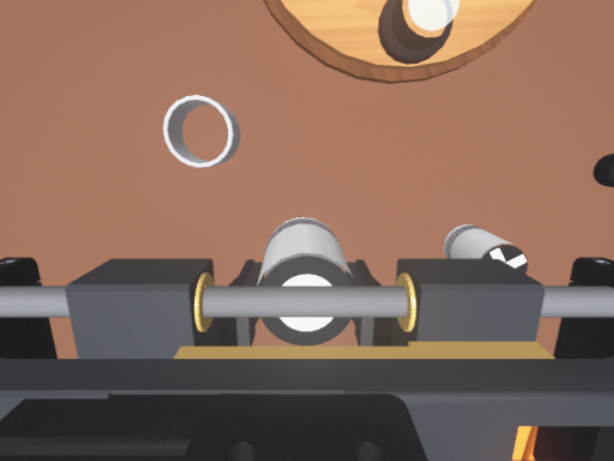

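```bash
python3 -m inch '[[30,[-10,11,-50],[0,-0.3,0.7]],[30,[-15,11,-50],[0,0,0]],[30,[-5,11,-50],[0,0,0]],[30,[0,11,-50],[0,0,0]],[30,[0,11,-32],[0,0,0]],[30,[0,0,0],[0,0,0]],[30,[0,0,0],[0,0,0]]]'; python3 look.py w3 lens_round_center=.19 nest=.033 handle_grip=.1 slide=.044; python3 -c "
from h import *
go([.575,.209,.17],-7)"
```

```text
time: 6.28
position: [0.528, 0.0877, 0.1788]
tool_rot: [-0.525, -0.474, 0.537, -0.46]
ft_force: [-0.1, 0.7, -2.0]
grip_width: 0.0428
lens_round_center [251. 224.] 0.66 [0.5285 0.0963 0.19  ]
nest [287.  68.] 0.87 [0.575  0.2032 0.033 ]
handle_grip [296. 174.] 0.83 [0.5666 0.1044 0.1   ]
slide [440. 100.] 0.83 [0.7241 0.151  0.044 ]
t 6.53 pos [0.5292 0.0868 0.1805] down [-0.022  0.004 -1.   ] jaw -7.5 q1,q6 [-0.05  0.08] w 0.0426 F [-0.6 -0.4 -1.4]
shift [   9.9   29.5 -127.1]
turn wx -0.5 or 179.5
tilt fix (rotvec deg) [ 0.   -0.06  1.28]
```

View pics/w3.png

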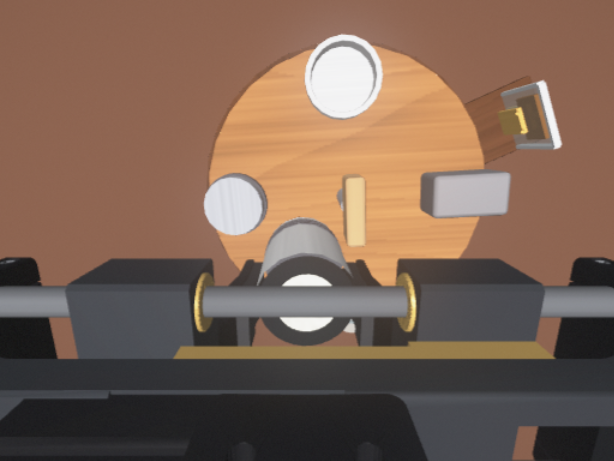

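View w3 shows the empty nest's rim centred at about (286,64) in full-size pixels, the handle bar at (296,176) and the slide at (440,100).

```bash
python3 - <<'E'
from h import *
pr=P("wrist")
n=ray(0,np.array((343.5,77))/1.2,.048,pr); hd=ray(0,np.array((355,211))/1.2,.116,pr)
dl=ray(0,np.array((209,185))/1.2,.03,pr); dr=ray(0,np.array((487,185))/1.2,.03,pr)
print(n,hd,dl,dr,(dl+dr)/2, np.linalg.norm((n-hd)[:2]))
print("lens tag",ray(0,np.array((307,303))/1.2,.215,pr))
go([n[0],n[1],.17],-7)
E
```

```text
[0.57479579 0.20392742 0.048     ] [0.56647641 0.10525072 0.116     ] [0.44047233 0.12993756 0.03      ] [0.69994468 0.09635275 0.03      ] [0.5702085  0.11314516 0.03      ] 0.09902677870031082
lens tag [0.53207726 0.08888441 0.215     ]
t 6.53 pos [0.5292 0.0868 0.1805] down [-0.022  0.004 -1.   ] jaw -7.5 q1,q6 [-0.05  0.08] w 0.0426 F [-0.6 -0.4 -1.4]
shift [   9.9   30.  -122. ]
turn wx -0.5 or 179.5
tilt fix (rotvec deg) [ 0.   -0.06  1.28]
```

```bash
python3 -m inch '[[30,[0,8,-40],[0,0,1.3]],[30,[0,8,-40],[0,0,0]],[30,[0,8,-30],[0,0,0]],[30,[0,5,-11],[0,0,0]],[30,[0,0,0],[0,0,0]],[30,[0,0,0],[0,0,0]]]'; python3 -c "
from h import *
go([.574,.203,.071],-7)"
```

```text
time: 7.28
position: [0.5752, 0.1996, 0.1811]
tool_rot: [-0.534, -0.463, 0.534, -0.464]
ft_force: [0.6, 0.4, -2.1]
grip_width: 0.043
t 7.28 pos [0.5752 0.1996 0.1811] down [ 0.001 -0.001 -1.   ] jaw -8.0 q1,q6 [0.15 0.29] w 0.043 F [ 0.6  0.4 -2.1]
shift [110.1  -1.8  -3.3]
turn wx -1.0 or 179.0
tilt fix (rotvec deg) [ 0.    0.07 -0.05]
```

```bash
python3 -m inch '[[30,[30,-2,-3],[0,0,0]],[30,[30,0,0],[0,0,0]],[30,[20,0,0],[0,0,0]],[30,[6,0,0],[0,0,0]],[30,[0,0,0],[0,0,0]]]'; python3 look.py w4 lens_round_center=.09 nest=.033 ; python3 -c "
from h import *
go([.574,.203,.071],-7)"
```

```text
time: 7.9
position: [0.5736, 0.1969, 0.0947]
tool_rot: [-0.535, -0.461, 0.536, -0.463]
ft_force: [-0.9, -0.6, -2.6]
grip_width: 0.0429
lens_round_center [253. 223.] 0.88 [0.5747 0.2004 0.09  ]
nest [250. 195.] 0.71 [0.5726 0.2038 0.033 ]
t 8.05 pos [0.5744 0.1976 0.0956] down [ 0.004 -0.002 -1.   ] jaw -8.4 q1,q6 [0.15 0.3 ] w 0.0427 F [-0.2  0.1 -2.6]
shift [24.6 -1.3 -5.4]
turn wx -1.4 or 178.6
tilt fix (rotvec deg) [ 0.    0.09 -0.23]
```

View pics/w4.png

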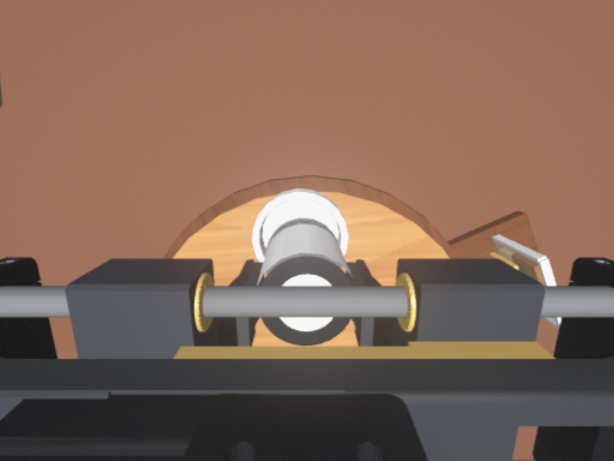

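```bash
python3 -m inch '[[30,[0,-1,-4],[0,0,0]],[30,[10,0,0],[0,0,0]],[30,[10,0,0],[0,0,0]],[30,[4,0,0],[0,0,0]],[30,[3,0,0],[0,0,0]],[30,[0,0,0],[0,0,0]]]'; python3 -c "
from h import *
go([.574,.203,.071],-7)"
```

```text
time: 8.8
position: [0.5749, 0.2025, 0.068]
tool_rot: [0.536, 0.46, -0.534, 0.464]
ft_force: [-0.6, 0.5, -1.1]
grip_width: 0.0425
t 8.8 pos [0.5749 0.2025 0.068 ] down [ 0.006 -0.002 -1.   ] jaw -8.3 q1,q6 [0.16 0.3 ] w 0.0425 F [-0.6  0.5 -1.1]
shift [-3.  -1.  -0.4]
turn wx -1.3 or 178.7
tilt fix (rotvec deg) [ 0.    0.05 -0.37]
```

```bash
python3 -m inch '[[30,[2,0,0],[0,0,0]],[30,[2,0,0],[0,0,0]]]'; python3 -m inch '[[66,[0,0,0],[0,0,0]],[66,[0,0,0],[0,0,0]],[66,[0,0,0],[0,0,0]],[66,[-15,0,0],[0,0,0]],[66,[-40,0,0],[0,0,0]],[66,[-60,0,0],[0,0,0]],[66,[-20,0,60],[0,0,0]],[66,[0,0,60],[0,0,0]],[66,[0,0,0],[0,0,0]]]'; python3 - <<'E'
from h import *
save("wrist","w5",s=1.2);pr=P("wrist")
for n,z in(("lens_round_center",.068),("handle_grip",.1),("slide",.044)):
    for d in imaging.tip_of("wrist",n)[:2]: print(n,np.round(d["pixel"]),round(d["confidence"],2),ray(0,d["pixel"],z,pr).round(4))
go([.61,-.195,.2],-7)
E
```

```text
time: 9.05
position: [0.5769, 0.2024, 0.0677]
tool_rot: [0.538, 0.459, -0.532, 0.465]
ft_force: [-1.7, -0.5, 9.3]
grip_width: 0.043
time: 10.18
position: [0.5609, 0.083, 0.2126]
tool_rot: [0.539, 0.457, -0.529, 0.469]
ft_force: [0.3, 0.6, -0.5]
grip_width: 0.0659
lens_round_center [247.  61.] 0.81 [0.5762 0.2117 0.068 ]
lens_round_center [256. 168.] 0.55 [0.5697 0.1006 0.068 ]
handle_grip [254. 166.] 0.87 [0.5677 0.1077 0.1   ]
slide [252.  73.] 0.7 [0.5804 0.2033 0.044 ]
slide [382. 101.] 0.57 [0.7252 0.1528 0.044 ]
t 10.38 pos [0.561  0.0872 0.2112] down [ 0.02  -0.001 -1.   ] jaw -7.8 q1,q6 [-0.04  0.09] w 0.066 F [0.4 0.  0. ]
shift [ 12.6  86.7 273. ]
turn wx -0.8 or 179.2
tilt fix (rotvec deg) [ 0.   -0.08 -1.14]
```

View pics/w5.png

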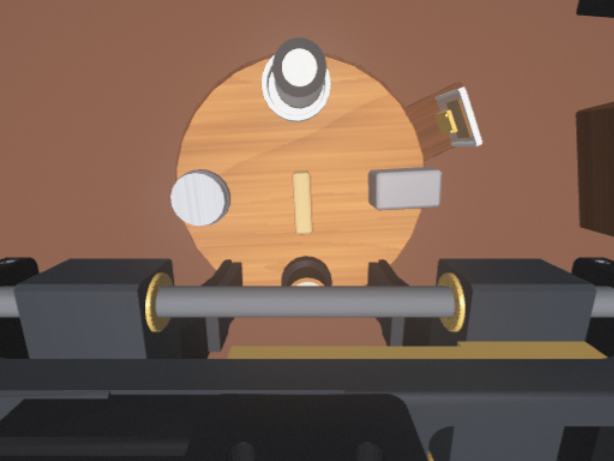

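The round lens stands upright in the nest. Next is the cross lens.

```bash
python3 -m inch '[[87,[0,17,54],[0,0,-1.1]],[87,[0,17,54],[0,0,0]],[87,[0,17,54],[0,0,0]],[87,[0,17,54],[0,0,0]],[87,[20,14,40],[0,0,0]],[87,[20,0,0],[0,0,0]],[87,[0,0,0],[0,0,0]]]'; python3 - <<'E'
from h import *
im=imaging.camera("wrist");pr=P("wrist")
for d in imaging.tip_of("wrist","lens_cross_center")[:2]: print(np.round(d["pixel"]),round(d["confidence"],2),ray(0,d["pixel"],.035,pr).round(4))
go([.6117,-.195,.035],-7)
E
```

```text
time: 11.25
position: [0.6144, -0.173, 0.1667]
tool_rot: [0.529, 0.471, -0.528, 0.468]
ft_force: [0.6, 1.2, 0.2]
grip_width: 0.0867
[252. 204.] 0.58 [ 0.6111 -0.1948  0.035 ]
[368. 134.] 0.41 [ 0.7424 -0.1335  0.035 ]
t 11.35 pos [ 0.6157 -0.1734  0.1688] down [ 0.003  0.002 -1.   ] jaw -6.7 q1,q6 [-0.45 -0.34] w 0.0873 F [ 0.9 -0.7 -0.2]
shift [133.8  -1.8  22.3]
turn wx 0.3 or -179.7
tilt fix (rotvec deg) [ 0.   -0.15 -0.14]
```

```bash
python3 -m inch '[[87,[0,-2,22],[0,0,0]],[87,[30,0,0],[0,0,0]],[87,[20,0,0],[0,0,0]],[87,[0,0,0],[0,0,0]]]'; python3 -c "
from h import *
go([.6115,-.195,.035],-7)"
```

```text
time: 11.85
position: [0.614, -0.1979, 0.1227]
tool_rot: [0.529, 0.468, -0.525, 0.475]
ft_force: [-0.7, -0.3, 0.3]
grip_width: 0.0867
t 11.85 pos [ 0.614  -0.1979  0.1227] down [ 0.011 -0.004 -1.   ] jaw -6.4 q1,q6 [-0.49 -0.37] w 0.0867 F [-0.7 -0.3  0.3]
shift [87.6 -3.8 -2.8]
turn wx 0.6 or -179.4
tilt fix (rotvec deg) [ 0.    0.15 -0.63]
```

```bash
python3 -m inch '[[87,[30,-4,-3],[0.6,0,-0.7]],[87,[30,0,0],[0,0,0]],[87,[20,0,0],[0,0,0]],[87,[6,0,0],[0,0,0]],[30,[0,0,0],[0,0,0]],[30,[0,0,0],[0,0,0]],[30,[0,0,0],[0,0,0]],[30,[0,0,0],[0,0,0]],[30,[0,0,0],[0,0,0]],[30,[0,0,0],[0,0,0]]]' 30; python3 -c "
from h import *
go([.6115,-.195,.035],-7)"
```

```text
time: 13.1
position: [0.6156, -0.1993, 0.0446]
tool_rot: [0.53, 0.463, -0.529, 0.474]
ft_force: [-0.1, 0.9, -1.2]
grip_width: 0.0428
t 13.1 pos [ 0.6156 -0.1993  0.0446] down [ 0.011 -0.011 -1.   ] jaw -7.0 q1,q6 [-0.48 -0.36] w 0.0428 F [-0.1  0.9 -1.2]
shift [ 9.5 -4.7 -3.8]
turn wx 0.0 or -180.0
tilt fix (rotvec deg) [ 0.    0.52 -0.68]
```

```bash
python3 -m inch '[[30,[-30,0,0],[0,0.5,-0.7]],[30,[-50,0,0],[0,0,0]],[30,[-30,0,0],[0,0,0]],[30,[0,-38,55],[0,0,0]],[30,[0,-38,50],[0,0,0]],[30,[0,-38,40],[0,0,0]],[30,[0,0,0],[0,0,0]],[30,[0,0,0],[0,0,0]]]'; python3 - <<'E'
from h import *
im=save("wrist","w6",s=1.2);pr=P("wrist")
for n,z in (("lens_cross_center",.14),("reject_nest",.006)):
  for d in imaging.tip_of("wrist",n)[:2]: print(n,np.round(d["pixel"]),round(d["confidence"],2),ray(0,d["pixel"],z,pr).round(4))
go([.482,-.352,.1],-7)
E
```

```text
time: 14.1
position: [0.4881, -0.33, 0.1533]
tool_rot: [0.53, 0.467, -0.528, 0.471]
ft_force: [0.2, 0.3, -3.1]
grip_width: 0.043
lens_cross_center [251. 219.] 0.6 [ 0.4875 -0.327   0.14  ]
t 14.25 pos [ 0.4887 -0.3291  0.1533] down [ 0.006 -0.003 -1.   ] jaw -6.7 q1,q6 [-0.78 -0.67] w 0.0429 F [-0.2  0.1 -2.2]
shift [53.3 -4.3 23.4]
turn wx 0.3 or -179.7
tilt fix (rotvec deg) [ 0.    0.13 -0.35]
```

View pics/w6.png

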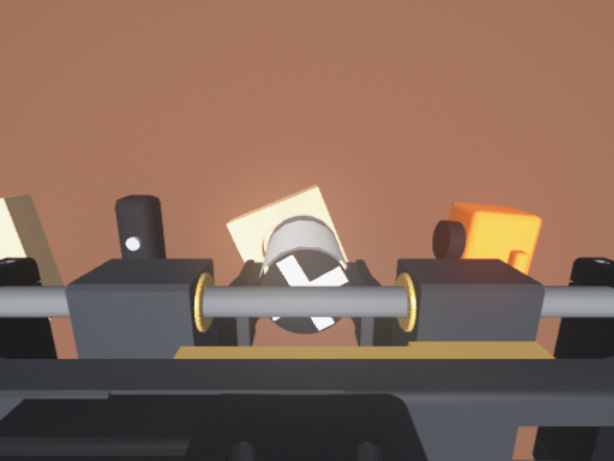

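```bash
python3 - <<'E'
from h import *
pr=P("wrist")
a=ray(0,np.array((228,224))/1.2,.022,pr);b=ray(0,np.array((318,188))/1.2,.022,pr)
d=(b-a)[:2];L=np.linalg.norm(d);n=np.array([d[1],-d[0]])/L
print(L,(a+b)[:2]/2+n*.045, "top-view corners check:", ray("top",np.array((582,264))/1.5,.022))
g=proj(0,[*((a+b)[:2]/2+n*.045),.022],pr);print("centre px",g*1.2)
pt=P("top")
cv2.imwrite("pics/rej.png",cv2.resize(cv2.imread("pics/top0.png")[225:305,540:630],None,fx=6,fy=6,interpolation=cv2.INTER_CUBIC))
E
```

```text
0.0882597732456237 [ 0.47487566 -0.35546419] top-view corners check: [ 0.47320248 -0.35250083  0.022     ]
centre px [291.42905793 250.32685271]
```

View pics/rej.png

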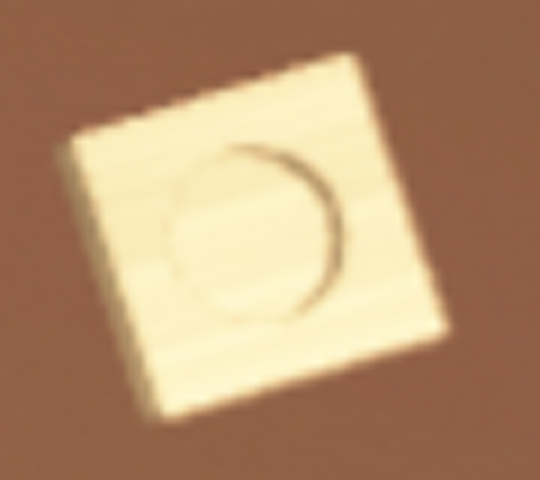

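The reject hole is at about (.4745,-.3535) from two views. The net's earlier .483 disagrees, so I'll use the edge measurement.

```bash
python3 -m inch '[[30,[10,-10.5,28.5],[0,0.1,-0.4]],[30,[25,0,0],[0,0,0]],[30,[20,0,0],[0,0,0]],[30,[0,0,0],[0,0,0]],[30,[0,0,0],[0,0,0]]]'; python3 - <<'E'
from h import *
im=save("wrist","w7",s=1.2);pr=P("wrist")
for n,z in (("lens_cross_center",.09),("reject_nest",.006)):
  for d in imaging.tip_of("wrist",n)[:2]: print(n,np.round(d["pixel"]),round(d["confidence"],2),ray(0,d["pixel"],z,pr).round(4))
go([.475,-.356,.051],-7)
print("hole centre px in w7",proj(0,[.4745,-.3535,.022],pr)*1.2)
E
```

```text
time: 14.88
position: [0.4809, -0.3534, 0.0977]
tool_rot: [0.526, 0.471, -0.526, 0.474]
ft_force: [-0.0, 0.2, -2.5]
grip_width: 0.0429
lens_cross_center [252. 221.] 0.9 [ 0.4808 -0.3495  0.09  ]
t 15.03 pos [ 0.4806 -0.3538  0.0981] down [ 0.003 -0.003 -1.   ] jaw -6.2 q1,q6 [-0.82 -0.71] w 0.0428 F [-0.4 -0.3 -3.2]
shift [47.  -5.5  2.7]
turn wx 0.8 or -179.2
tilt fix (rotvec deg) [ 0.    0.17 -0.2 ]
hole centre px in w7 [294.85979925 238.95738941]
```

View pics/w7.png

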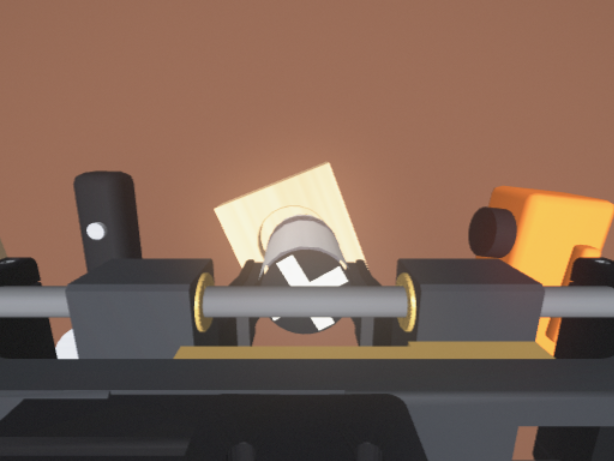

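```bash
python3 -m inch '[[30,[5,-6,4.5],[0.5,0.2,-0.2]],[30,[10,0,0],[0,0,0]],[30,[0,0,0],[0,0,0]]]'; python3 - <<'E'
from h import *
im=save("wrist","w8",s=1.2);pr=P("wrist")
for d in imaging.tip_of("wrist","lens_cross_center")[:2]: print(np.round(d["pixel"]),round(d["confidence"],2),ray(0,d["pixel"],.08,pr).round(4))
go([.4745,-.3575,.051],-7)
E
```

```text
time: 15.4
position: [0.474, -0.3585, 0.0833]
tool_rot: [0.529, 0.469, -0.528, 0.47]
ft_force: [0.9, 0.7, -3.7]
grip_width: 0.0424
[250. 220.] 0.73 [ 0.4732 -0.353   0.08  ]
t 15.5 pos [ 0.4745 -0.3589  0.084 ] down [ 0.002 -0.002 -1.   ] jaw -6.7 q1,q6 [-0.84 -0.72] w 0.0429 F [ 0.6  0.4 -3.8]
shift [32.9 -0.3 -1.5]
turn wx 0.3 or -179.7
tilt fix (rotvec deg) [ 0.    0.1  -0.14]
```

```bash
python3 -m inch '[[30,[14,0,-1],[0,0,0]],[30,[10,0,0],[0,0,0]],[30,[7,0,0],[0,0,0]],[30,[4,0,0],[0,0,0]],[30,[3,0,0],[0,0,0]],[30,[0,0,0],[0,0,0]]]'; python3 -c "
from h import *
go([.4745,-.3575,.0505],-7)"
```

```text
time: 16.25
position: [0.4741, -0.3582, 0.0503]
tool_rot: [-0.528, -0.469, 0.529, -0.471]
ft_force: [-1.0, 0.1, -2.4]
grip_width: 0.0427
t 16.25 pos [ 0.4741 -0.3582  0.0503] down [ 0.001 -0.003 -1.   ] jaw -6.6 q1,q6 [-0.83 -0.72] w 0.0427 F [-1.   0.1 -2.4]
shift [-0.2  0.3 -0.8]
turn wx 0.4 or -179.6
tilt fix (rotvec deg) [ 0.    0.17 -0.07]
```

```bash
python3 -m inch '[[30,[2,0,0],[0,0,0]],[30,[2,0,0],[0,0,0]]]'; python3 -m inch '[[70,[0,0,0],[0,0,0]],[70,[0,0,0],[0,0,0]],[70,[0,0,0],[0,0,0]],[70,[-15,0,0],[0,0,0]],[70,[-40,0,0],[0,0,0]],[70,[-60,0,0],[0,0,0]],[70,[-30,0,50],[0,0,0]],[70,[0,0,0],[0,0,0]]]'; python3 - <<'E'
from h import *
im=save("wrist","w9",s=1.2);pr=P("wrist")
for d in imaging.tip_of("wrist","lens_cross_center")[:2]: print(np.round(d["pixel"]),round(d["confidence"],2),ray(0,d["pixel"],.041,pr).round(4))
go([.5655,.1055,.2],-7)
E
```

```text
time: 16.5
position: [0.4744, -0.3584, 0.0494]
tool_rot: [-0.527, -0.469, 0.529, -0.472]
ft_force: [-3.7, 4.1, 20.7]
grip_width: 0.0429
time: 17.5
position: [0.4696, -0.4093, 0.2011]
tool_rot: [-0.527, -0.468, 0.528, -0.473]
ft_force: [0.3, 0.6, 0.8]
grip_width: 0.0701
t 17.6 pos [ 0.4682 -0.4042  0.1977] down [-0.003  0.002 -1.   ] jaw -6.4 q1,q6 [-0.89 -0.78] w 0.07 F [-0.9  0.5 -0.4]
shift [  -1.4   39.6 -517.4]
turn wx 0.6 or -179.4
tilt fix (rotvec deg) [ 0.   -0.11  0.16]
```

View pics/w9.png

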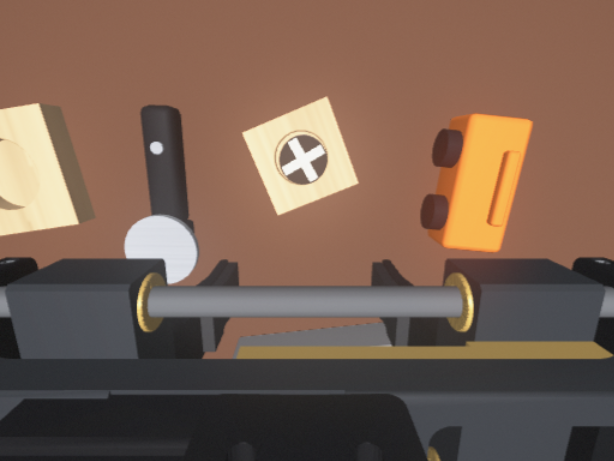

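The cross lens sits in the smaller block's hole. Next, the handle, measuring it from just short of it.

```bash
python3 -m inch '[[50,[0,5,-60],[0,0,0]],[50,[0,5,-60],[0,0,0]],[50,[0,5,-60],[0,0,0]],[50,[0,5,-60],[0,0,0]],[50,[0,5,-60],[0,0,0]],[50,[0,5,-60],[0,0,0]],[50,[0,5,-60],[0,0,0]],[50,[0,3,-20],[0,0,0]],[50,[0,0,0],[0,0,0]],[50,[0,0,0],[0,0,0]]]'; cat > turn.py <<'E'
from h import *
im=imaging.camera("wrist");pr=P("wrist"); cv2.imwrite("pics/turn.png",im[:,:,::-1])
for n,z in(("lens_round_center",.068),("handle_grip",.1),("slide",.044),("nest",.033)):
    for d in imaging.tip_of("wrist",n)[:2]: print(n,np.round(d["pixel"]),round(d["confidence"],2),ray(0,d["pixel"],z,pr).round(4))
c,r=[],[]
hsv=cv2.cvtColor(im,cv2.COLOR_RGB2HSV); 
b=np.array(proj(0,[.5665,.105,.116],pr)).astype(int); print("bar px",b)
x0,y0=b-np.array([35,45]); sub=hsv[max(y0,0):min(b[1]+45,205),x0:x0+70]
print("bar hsv",hsv[b[1],b[0]],"disc",hsv[b[1],b[0]+20])
m=((sub[...,2]>=215)&(sub[...,1]<135)).astype(np.uint8)
k,l,st,ce=cv2.connectedComponentsWithStats(m); i=l[b[1]-max(y0,0),b[0]-x0]; print(i,st[i])
if i:
    cnt=cv2.findContours((l==i).astype(np.uint8),0,1)[0][0]; q=cv2.boxPoints(cv2.minAreaRect(cnt))+[x0,max(y0,0)]
    Q=np.array([ray(0,p,.116,pr)[:2] for p in q]); print("bar corners",Q.round(4).tolist(),"centre",Q.mean(0).round(4))
    e=max((Q[1]-Q[0],Q[2]-Q[1]),key=np.linalg.norm); print("len",np.linalg.norm(e).round(4),"angle",np.degrees(np.arctan2(e[1],e[0])).round(1))
go([.5665,.105,.2],-7)
E
python3 turn.py
```

```text
time: 18.85
position: [0.5439, 0.0493, 0.1887]
tool_rot: [-0.521, -0.483, 0.531, -0.462]
ft_force: [-0.8, 0.4, 1.1]
grip_width: 0.0502
lens_round_center [274.  17.] 0.57 [0.5766 0.2077 0.068 ]
handle_grip [276. 134.] 0.97 [0.568  0.1036 0.1   ]
slide [422.  69.] 0.59 [0.7237 0.1509 0.044 ]
slide [276. 132.] 0.42 [0.5703 0.1036 0.044 ]
nest [273.  32.] 0.28 [0.577  0.2057 0.033 ]
bar px [275 133]
bar hsv [ 19  87 239] disc [ 15 131 232]
1 [   0    0   70   84 5245]
bar corners [[0.5413, 0.144], [0.5965, 0.1379], [0.5925, 0.0705], [0.5332, 0.0766]] centre [0.5659 0.1073]
len 0.0675 angle -93.4
t 19.1 pos [0.5451 0.0482 0.1895] down [-0.027  0.014 -1.   ] jaw -6.3 q1,q6 [-0.12 -0.02] w 0.0505 F [-0.6 -0.2  0.2]
shift [-10.3  14.8 -58.9]
turn wx 0.7 or -179.3
tilt fix (rotvec deg) [ 0.   -0.63  1.65]
```

Tighten the threshold on the saved picture.

```bash
sed -i 's/m=((sub.*/m=((sub[...,2]>=200)\&(sub[...,1]<109)).astype(np.uint8)/' turn.py; python3 turn.py | grep -A3 -E "bar|handle"
python3 - <<'E'
import cv2
h=cv2.cvtColor(cv2.imread("pics/turn.png"),cv2.COLOR_BGR2HSV);print(h[133,255:296].tolist())
E
```

```text
handle_grip [273. 134.] 0.85 [0.5665 0.1031 0.1   ]
slide [418.  69.] 0.9 [0.7229 0.15   0.044 ]
bar px [273 132]
bar hsv [ 20  86 239] disc [ 15 130 232]
1 [ 24  16  18  59 918]
bar corners [[0.5595, 0.1298], [0.5733, 0.1283], [0.5692, 0.0809], [0.5546, 0.0824]] centre [0.5642 0.1053]
len 0.0476 angle -95.0
t 19.35 pos [0.5452 0.0489 0.1896] down [-0.027  0.014 -1.   ] jaw -6.2 q1,q6 [-0.12 -0.02] w 0.0499 F [-0.3 -1.   0.1]
shift [-10.2  14.8 -58.2]
[[15, 131, 229], [15, 132, 230], [15, 131, 230], [15, 130, 230], [15, 131, 230], [15, 131, 230], [15, 131, 230], [15, 81, 228], [13, 49, 198], [15, 85, 211], [18, 95, 231], [18, 90, 236], [19, 88, 238], [20, 86, 238], [20, 86, 239], [20, 86, 239], [20, 86, 239], [20, 87, 239], [20, 88, 238], [20, 87, 239], [20, 87, 238], [19, 88, 238], [19, 91, 235], [17, 94, 230], [16, 100, 216], [14, 122, 205], [15, 131, 225], [15, 132, 231], [15, 131, 231], [15, 131, 230], [15, 130, 231], [15, 131, 230], [15, 130, 230], [15, 132, 230], [15, 132, 230], [15, 131, 230], [15, 131, 229], [15, 133, 230], [15, 131, 230], [15, 132, 230], [15, 131, 230]]
```

```bash
python3 -m inch '[[50,[0,7,-30],[-1.2,-0.6,1.6]],[50,[0,7,-28],[0,0,0]],[50,[0,0,0],[0,0,0]],[50,[0,0,0],[0,0,0]]]'; python3 -c "
from h import *
go([.565,.105,.081],-5)"
```

```text
time: 19.85
position: [0.5655, 0.105, 0.1898]
tool_rot: [0.522, 0.477, -0.522, 0.477]
ft_force: [-0.0, -0.4, -0.3]
grip_width: 0.0499
t 19.85 pos [0.5655 0.105  0.1898] down [ 0. -0. -1.] jaw -5.1 q1,q6 [-0.01  0.08] w 0.0499 F [-0.  -0.4 -0.3]
shift [108.8  -0.5   0. ]
turn wx -0.1 or 179.9
tilt fix (rotvec deg) [ 0.    0.01 -0.03]
```

```bash
python3 -m inch '[[50,[35,0,0],[0,0,0]],[50,[35,0,0],[0,0,0]],[50,[25,0,0],[0,0,0]],[50,[12,0,0],[0,0,0]],[50,[2,0,0],[0,0,0]]]'; python3 -c "
from h import *
go([.565,.105,.081],-5)"
```

```text
time: 20.48
position: [0.5667, 0.1005, 0.0796]
tool_rot: [0.523, 0.475, -0.522, 0.477]
ft_force: [-0.2, -0.8, -0.3]
grip_width: 0.0498
t 20.48 pos [0.5667 0.1005 0.0796] down [ 0.004 -0.001 -1.   ] jaw -5.4 q1,q6 [-0.02  0.08] w 0.0498 F [-0.2 -0.8 -0.3]
shift [-1.4 -2.1 -4.3]
turn wx -0.4 or 179.6
tilt fix (rotvec deg) [ 0.    0.06 -0.22]
```

```bash
python3 -m inch '[[50,[0,-2,-5],[0,0,0]],[5,[0,0,0],[0,0,0]],[5,[0,0,0],[0,0,0]],[5,[0,0,0],[0,0,0]],[5,[0,0,0],[0,0,0]],[5,[0,0,0],[0,0,0]]]' 25; python3 turn.py | grep -E "slide|lens|shift|pos|turn"; python3 -c "
from h import *
go([.565,.105,.081],-73.8)"
```

```text
time: 21.22
position: [0.5647, 0.1062, 0.0824]
tool_rot: [0.524, 0.475, -0.522, 0.478]
ft_force: [-2.2, 0.6, 0.2]
grip_width: 0.014
t 21.48 pos [0.5648 0.1062 0.0825] down [ 0.004 -0.001 -1.   ] jaw -5.3 q1,q6 [-0.01  0.09] w 0.014 F [-4.7  0.4  2.4]
shift [1.5 0.3 1.2]
turn wx 68.5 or -111.5
tilt fix (rotvec deg) [ 0.    0.05 -0.26]
```

```bash
python3 -m inch '[[5,[0,0,0],[6,0,0]],[5,[0,0,0],[6,0,0]],[5,[0,0,0],[6,0,0]],[5,[0,0,0],[6,0,0]],[5,[0,0,0],[0,0,0]]]'; python3 -c "
from h import *
go([.565,.106,.082],-73.8)"
```

```text
time: 22.1
position: [0.5648, 0.1062, 0.0824]
tool_rot: [0.613, 0.353, -0.611, 0.356]
ft_force: [-3.7, 1.4, 2.6]
grip_width: 0.0139
t 22.1 pos [0.5648 0.1062 0.0824] down [ 0.005 -0.002 -1.   ] jaw -29.9 q1,q6 [-0.01  0.52] w 0.0139 F [-3.7  1.4  2.6]
shift [0.4 0.2 0.1]
turn wx 43.9 or -136.1
tilt fix (rotvec deg) [ 0.   -0.03 -0.29]
```

```bash
python3 -m inch '[[5,[0,0,0],[7,0,0]],[5,[0,0,0],[7,0,0]],[5,[0,0,0],[7,0,0]],[5,[0,0,0],[7,0,0]],[5,[0,0,0],[7,0,0]],[5,[0,0,0],[4,0,0]],[5,[0,0,0],[0,0,0]]]'; python3 look.py w10 lens_round_center=.068 slide=.044 nest=.033; python3 - <<'E'
from h import *
for c in("top","scene"):
    imaging.camera(c)
    for n,z in(("lens_round_center",.068),("slide",.044),("handle_grip",.1)):
        for d in imaging.tip_of(c,n)[:2]: print(c,n,np.round(d["pixel"]),round(d["confidence"],2),ray(c,d["pixel"],z).round(4))
go([.565,.106,.082],-73.8)
E
```

```text
time: 22.98
position: [0.5649, 0.106, 0.0825]
tool_rot: [0.697, 0.127, -0.694, 0.13]
ft_force: [-3.6, 0.7, 2.6]
grip_width: 0.0137
top slide [201.  91.] 0.78 [0.7222 0.1611 0.044 ]
top handle_grip [220. 145.] 0.61 [0.5577 0.1027 0.1   ]
scene lens_round_center [316. 256.] 0.9 [0.6637 0.1379 0.068 ]
scene slide [324. 284.] 0.86 [0.7218 0.1516 0.044 ]
scene handle_grip [300. 216.] 0.83 [0.5619 0.1058 0.1   ]
t 23.57 pos [0.5649 0.106  0.0825] down [ 0.005 -0.003 -1.   ] jaw -69.1 q1,q6 [-0.01  1.2 ] w 0.0138 F [-2.4  0.6  1.7]
shift [ 0.5  0.  -0.1]
turn wx 4.7 or -175.3
tilt fix (rotvec deg) [ 0.   -0.2  -0.28]
```

View pics/w10.png

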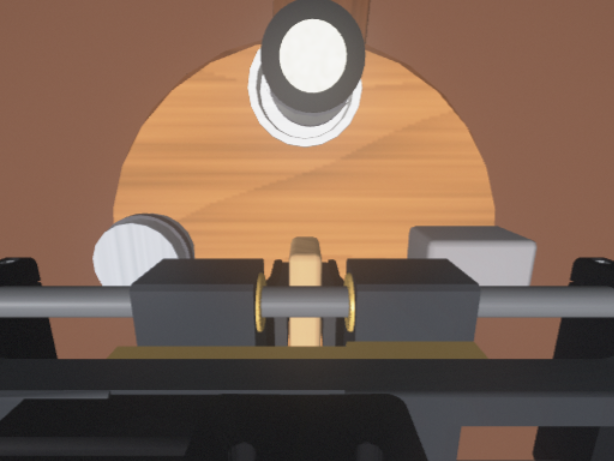

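w10 shows the bar and nest in line (nest column about 305), with the stand's centre column at about 321, so a few more degrees clockwise are needed. I'll measure the slide bearing from the edge pixels in the saved pictures.

```bash
python3 - <<'E'
from h import *
o=get_obs(); M=R.from_quat(o["tool_rot"]).as_matrix(); K,t,r=P("wrist"); C=rot(r)
Rc=M.T@C; tc=M.T@(t-np.array(o["position"]))
for n,p,q,(x0,y0,x1,y1),hb in(("w3",[.5285,.0873,.1797],[-.525,-.474,.537,-.46],(490,70,580,165),(355,211)),("w5",[.561,.085,.2119],[.539,.457,-.529,.469],(425,75,500,160),(302.5,203))):
    m=R.from_quat(q).as_matrix(); pr=(K,np.array(p)+m@tc,m@Rc)
    im=cv2.imread(f"pics/{n}.png")[y0:y1,x0:x1]; b=((im.min(2)>185)).astype(np.uint8)
    k,l,st,ce=cv2.connectedComponentsWithStats(b); i=1+st[1:,4].argmax()
    cnt=cv2.findContours((l==i).astype(np.uint8),0,1)[0][0]; bx=cv2.boxPoints(cv2.minAreaRect(cnt))+[x0,y0]
    Q=np.array([ray(0,c/1.2,.07,pr)[:2] for c in bx]); e=max((Q[1]-Q[0],Q[2]-Q[1]),key=np.linalg.norm)
    h=ray(0,np.array(hb)/1.2,.116,pr)[:2]; s=Q.mean(0); d=s-h
    print(n,st[i],bx.round(0).tolist(),"slide",s.round(4),"bar",h.round(4),"len",np.linalg.norm(e).round(4),"edge ang",np.degrees(np.arctan2(e[1],e[0])).round(1),"r",np.linalg.norm(d).round(4),"bearing",np.degrees(np.arctan2(d[1],d[0])).round(2),"bearing from TCP",np.degrees(np.arctan2(s[1]-.106,s[0]-.565)).round(2))
# stand edges in w10 (fixed on slide's line): dark-brown strip at image top
im=cv2.imread("pics/w10.png"); print(im[3,255:400:3].tolist())
E
```

```text
w3 [ 46  11  25  68 513] [[536.0, 82.0], [544.0, 80.0], [563.0, 146.0], [554.0, 149.0]] slide [0.7251 0.1542] bar [0.566  0.1072] len 0.0532 edge ang -72.0 r 0.1658 bearing 16.46 bearing from TCP 16.74
w5 [ 33  12  24  59 372] [[458.0, 89.0], [464.0, 87.0], [483.0, 143.0], [476.0, 145.0]] slide [0.7239 0.1561] bar [0.5662 0.1089] len 0.0524 edge ang -72.5 r 0.1646 bearing 16.64 bearing from TCP 17.49
[[82, 100, 139], [82, 100, 138], [82, 99, 139], [83, 101, 139], [83, 101, 139], [83, 101, 140], [75, 93, 128], [69, 91, 129], [70, 92, 131], [72, 95, 133], [71, 92, 130], [73, 87, 110], [74, 78, 85], [75, 76, 80], [77, 78, 80], [75, 77, 79], [77, 78, 81], [77, 77, 81], [76, 78, 80], [76, 78, 80], [77, 78, 81], [75, 77, 79], [77, 78, 81], [74, 76, 78], [76, 77, 80], [75, 76, 79], [74, 77, 80], [74, 83, 98], [74, 95, 132], [73, 96, 136], [75, 97, 137], [74, 95, 135], [70, 92, 131], [67, 87, 123], [69, 90, 127], [68, 90, 128], [67, 88, 127], [68, 91, 132], [66, 84, 117], [81, 100, 138], [82, 100, 139], [81, 99, 138], [80, 99, 138], [80, 99, 138], [79, 98, 137], [80, 98, 138], [80, 98, 138], [79, 98, 138], [78, 97, 138]]
```

Slide bearing is about 16.8° (16.5 and 16.7 from bearing, 17.5 to 18 from the slide edge), and the radius of 165 mm matches. The bar is at 20.9°, so I'll turn 4 more degrees.

```bash
python3 -m inch '[[5,[0,0,0],[2.2,0,0]],[5,[0,0,0],[1.9,0,0]],[5,[0,0,0],[0,0,0]],[5,[0,0,0],[0,0,0]]]'; python3 - <<'E'
from h import *
im=save("wrist","w11",s=1.2);pr=P("wrist")
j=cv2.cvtColor(im,cv2.COLOR_RGB2HSV)
print("expected slide/stand line col at row 3:",[ (proj(0,[.565+r*np.cos(a),.106+r*np.sin(a),z],pr)*1.2).round(0).tolist() for a in [np.radians(16.8)] for r,z in((.13,.01),(.15,.01),(.1,.048))])
print(np.hstack([np.arange(205,335,3)[:,None],im[2,205:335:3]]).tolist())
for n,z in(("lens_round_center",.068),("nest",.033)):
    for d in imaging.tip_of("wrist",n)[:1]: X=ray(0,d["pixel"],z,pr); print(n,d["pixel"],X.round(4),np.degrees(np.arctan2(X[1]-.106,X[0]-.565)))
s=imaging.cut_out("wrist","nest")
go([.565,.106,.082],-73.2)
E
```

```text
time: 24.08
position: [0.5649, 0.106, 0.0825]
tool_rot: [0.701, 0.101, -0.698, 0.105]
ft_force: [-3.4, 0.2, 2.1]
grip_width: 0.014
expected slide/stand line col at row 3: [[302.0, 47.0], [302.0, 12.0], [302.0, 87.0]]
[[205, 139, 100, 82], [208, 140, 100, 83], [211, 139, 100, 82], [214, 130, 89, 66], [217, 130, 89, 68], [220, 132, 92, 68], [223, 128, 90, 68], [226, 131, 92, 69], [229, 133, 93, 71], [232, 130, 91, 70], [235, 135, 94, 73], [238, 132, 92, 71], [241, 91, 80, 75], [244, 80, 76, 76], [247, 80, 76, 76], [250, 79, 76, 76], [253, 80, 77, 76], [256, 80, 78, 76], [259, 80, 78, 77], [262, 80, 77, 76], [265, 80, 78, 77], [268, 80, 77, 75], [271, 81, 79, 77], [274, 79, 76, 74], [277, 82, 77, 74], [280, 122, 89, 71], [283, 132, 94, 73], [286, 130, 93, 71], [289, 133, 94, 71], [292, 110, 81, 64], [295, 140, 103, 85], [298, 140, 103, 84], [301, 140, 102, 83], [304, 139, 100, 82], [307, 138, 99, 81], [310, 138, 101, 82], [313, 139, 100, 82], [316, 138, 98, 79], [319, 138, 98, 80], [322, 138, 99, 80], [325, 138, 99, 80], [328, 138, 99, 79], [331, 138, 98, 79], [334, 139, 99, 80]]
t 24.27 pos [0.5649 0.106  0.0825] down [ 0.005 -0.004 -1.   ] jaw -73.2 q1,q6 [-0.01  1.28] w 0.0137 F [-3.1  0.6  1.9]
shift [ 0.5  0.  -0.1]
turn wx -0.0 or 180.0
tilt fix (rotvec deg) [ 0.   -0.22 -0.3 ]
```

The stand's centre column is 303.6, against 302 expected on the nest line. That is about 0.4° apart, so it is square. I'll hand in while still gripping.

```bash
python3 -c "
from h import *
print(robot.hand_in())"
```

```text
the job is handed in; nothing more can be done
None
```

The job is handed in, at about 24 s of the 58 s allowed. Both lenses are placed and released. The turntable has been turned to the slide, and the gripper is still holding the handle.

- **Lenses:** The round-tagged lens stands in the turntable nest. The cross-tagged lens stands in the hole of the smaller (90 mm) reject block. Pictures taken after each release show both seated and upright. The wrist force readings peaked at about 21 N, when I pressed the cross lens down.
- **Turntable:** I turned it about 68° clockwise. The final bar bearing is 16.8° and the opening is 14 mm on the bar. The slide stand's centre in the last picture agreed to about 0.4°.
- **Disagreements:**
  - The slide's bearing came out between about 16° and 18° depending on the method, and I settled on 16.8°.
  - The network's top-view reading of the reject hole was about 9 mm off the edge measurements, so I used the edges.
  - In the last wrist picture the networks reported neither the lens nor the nest, so the final squareness rests on the grip angle and the stand edges alone.
- **Other goods:** I saw no sign of touching any of them. I did not take a final full-scene check.

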